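# Release the pawl of the larger bench winch and ease its drum back

### The job

The larger of the two hand winches on the bench must go back to its start position before a new line is fitted. Flick its sprung pawl off the ratchet wheel by the upright pin so that it snaps over and stays off, then take the black crank knob and slowly ease the drum back clockwise (seen from above) until the crank arm rests against the stop post. Leave the pawl off, let go, and do not disturb the smaller winch or the glass flask.

Things in the scene. Friction and masses are not known exactly. Their poses are not given: they have to be found in the camera images.
- winch_large: The larger hand winch, fixed; base plate 191 x 160 x 10 mm. On it, about an upright axis: dark 12-tooth ratchet wheel (112 mm across, top at 30 mm), bare drum with flange (68 mm across, top at 66 mm), steel crank arm (16 mm wide, top at 74 mm) with black knob. Stop post 11 mm thick, 74 mm high, 50 mm from the axis. Heights are above the bench. Origin: on the drum axis at bench level.
- winch_large_drum (a joint): Turn of drum, ratchet wheel and crank, rad: 0 = crank arm against the stop post (hard stop), growing anticlockwise seen from above; starts between 0.8 and 1.5. While the pawl is on, the next tooth (one each 0.52) blocks turning it back (clockwise). Friction about 0.1 N m: it stays where it is left and does not run by itself.
- winch_large_knob (a point): Middle of the upright black crank knob: 24 mm thick, 42 mm high, from 74 to 116 mm above the bench (this point at 98 mm), 70 mm from the drum axis. It spins freely on its own pin, so a grip need not turn while the crank goes round.
- winch_large_pawl (a joint): Turn of the steel pawl about its upright pivot, rad: 0 to 0.2 = on (its tip lies on or between the teeth), 0.65 = fully off. Over-centre spring: below about 0.33 it springs back on to the wheel, above that it snaps to 0.65 and stays there.
- winch_large_tab (a point): Top end (78 mm above the bench) of the pawl's upright steel pin, 10 mm thick, free from 32 mm up, about 84 mm from the drum axis. Pushed or pulled straight away from the axis it takes the pawl off: 2 to 5 N, at most 14 mm to the over-centre point, 26 mm in all. Between pin and drum flange there is 45 mm of room above the ratchet wheel.
- winch_small: The smaller hand winch, same shape (base plate 126 x 106 mm, ratchet wheel 74 mm across, knob top at 102 mm), fixed to the bench. To be left alone. Origin: on its drum axis, at bench level.
- winch_small_knob (a point): Middle of the small winch's crank knob (16 mm thick), 46 mm from its axis.
- winch_small_tab (a point): Top end of the small winch's pawl pin (7 mm thick, 69 mm above the bench), 55 mm from its axis.
- flask: Glass conical flask, 84 mm across, 131 mm high, standing loose on the bench near the winches. Origin: centre of its underside.

How it is judged:
By the outcome, as a careful person would: the job done as asked, in the order asked, and still so for the second after the job is handed in, with the robot touching nothing.
It also fails if it takes over 48 s, if anything falls off the work surface, if the arm or the gripper's body presses on something with over 40 N, if the wrist force passes 120 N, or if a joint passes its speed limit or range.

### The arm

A 6-joint arm with a two-finger parallel gripper is mounted at the origin on a cart in front of the work surface, level with it; the furniture and walls round the work are solid. World frame = base frame: x ahead of the robot, y to its left, z up, the work surface at z = 0. Lengths are in mm, angles in rad, forces in N, time in s.
With the tool pointing down it reaches from about 275 to 825 mm from the base axis. Payload 4.9 kg.
Tool frame: the origin (TCP) lies at the very end of the fingers, on their centre line; the grasp point (between the pads) lies 19 mm behind it; z points along the fingers, y is the line along which they close (so a half turn about z gives the same grasp; the last joint's range is limited). The gripper opens to 85 mm and grips with 20 to 120 N. Pads are 22 mm wide; open, the fingers measure 114 mm over their backs; the gripper's body (76 mm by 85 mm) begins 54 mm behind the grasp point. The pads swing forward as they close: fully open they stand 13 mm farther back than shut.
Start: joints at [1.165, 0.326, -0.193, 1.052, 0, 1.437], TCP at [147.65, 529.828, 231.281] pointing down, gripper open.
Joint ranges: [-2.65, 2.65], [-0.97, 1.79], [-1.3, 1.35], [-1.93, 2.1], [-1.47, 1.37], [-3.14, 3.14]. Speed limits (rad/s): [2.57, 2.57, 3.14, 3.14, 3.14, 3.14].

### API

Orientations are given as [roll, pitch, yaw] about the fixed x, y, z axes, in that order (R = Rz(yaw) Ry(pitch) Rx(roll)).
In Python, from bench import bot, solve_ik, imaging gives the robot as it stands. Calls block until the motion is done:
- bot.move_ptp(position, orientation): joint-space move of the TCP to a pose.
- bot.movel(position, rot=None, max_speed=150, threshold=None): straight line of the TCP; rot=None keeps the orientation; max_speed is the mean speed in mm/s. With threshold (N) it stops when the force on the tool has changed by that much, and returns True; else False.
- bot.move_j(angles): joint-space move.
- bot.grip(opening, effort=None): opening from 0.0 (shut) to 1.0 (fully open); effort is the grip in N (None keeps the last); returns when the fingers have stopped.
- bot.dwell(seconds).
- solve_ik(position, orientation): joint angles nearest the present ones, or None.
- bot.get_state(): the state.
- imaging.capture(name): name is "scene" or "top" or "wrist"; returns the picture (420x560x3 uint8, blue, green, red); there is no depth.
- imaging.camera_model(name): a dict with "K" (3x3 intrinsics, pixels), "position" and "rotation" of the camera in the world. Camera axes: x right, y up, looking along -z (the intrinsics and any distortion apply to the point x, -y, -z); pixel columns grow to the right and rows downward; lengths in mm; the calibration is good to about 2 mm. A picture is of the moment at which its call begins: read the wrist's pose just before it. camera_model takes no time and is no camera call; for the wrist camera it gives the pose at the moment of the call.
A pose or a line that the arm cannot do raises bot.IKError and nothing moves.
- bot.sign_off(): hands the job in; it is judged then, once.
The state is a dict: "t": time; "qpos": joint angles; "joint_velocities": joint speeds; "effort": joint torques, N m; "tcp_pos": TCP position; "orientation": TCP orientation; "contact_force": force on the tool from outside, world axes, zero at the start; "wrist_torque": the same for the moment, N m; "opening": opening from 0.0 (shut) to 1.0 (fully open); "gripper_force": force on a finger pad.
Only numpy, scipy, OpenCV 4.12 (cv2) and the standard library are available. Lean on these libraries where they do the work, as an engineer would, in place of code of your own. Each camera call takes 0.05 s, during which the arm holds its last target. There are 200 camera calls.

## Working session

There is one attempt and no reset: what is moved stays moved. The work goes in short steps, each a Python script; the robot and the scene stay as the last script left them, time stands still between calls to the robot, and variables do not carry over. Pictures are saved under pics/ and viewed, at most 10 in all, crops included, and the job is handed in when it is done.

```bash
mkdir -p pics; ls; python3 - <<'E'
from bench import bot, imaging
import cv2
for n in("scene","top"):
    cv2.imwrite(f"pics/{n}0.png",imaging.capture(n)); m=imaging.camera_model(n); print(n,m)
print(bot.get_state())
E
```

```text
pics
scene {'K': array([[526.12691781,   0.        , 280.23115669],
       [  0.        , 526.12691781, 212.41575255],
       [  0.        ,   0.        ,   1.        ]]), 'position': array([ -46.26048462, -992.23723665,  768.42226368]), 'rotation': array([ 1.00860422,  0.01690109, -0.52673838])}
top {'K': array([[446.23291552,   0.        , 272.43030503],
       [  0.        , 446.23291552, 209.70929548],
       [  0.        ,   0.        ,   1.        ]]), 'position': array([ 372.53511328,  -68.34774664, 1435.98558386]), 'rotation': array([ 0.05784889,  0.01865516, -1.55242711])}
{'t': 0.1, 'qpos': array([ 1.16478921e+00,  3.26883048e-01, -1.93481962e-01,  1.05199425e+00,
       -9.60688275e-06,  1.43660338e+00]), 'joint_velocities': array([ 0.00181382, -0.00213279,  0.0025313 ,  0.00173684, -0.00097494,
       -0.00031633]), 'effort': array([ 9.94686234e-04, -4.44239688e+01,  2.63038105e+01,  7.92601932e-03,
       -1.22570559e-04, -6.72989856e-06]), 'tcp_pos': array([147.44503515, 529.32943646, 230.57362969]), 'orientation': array([-3.14004249e+00, -1.99584534e-04,  2.86977834e+00]), 'contact_force': array([-0.22594727, -0.27064947, -0.76456967]), 'wrist_torque': array([-0.03629669,  0.02461312,  0.02748314]), 'gripper_force': 0.0, 'opening': 0.9999102092572506}
```

View pics/scene0.png

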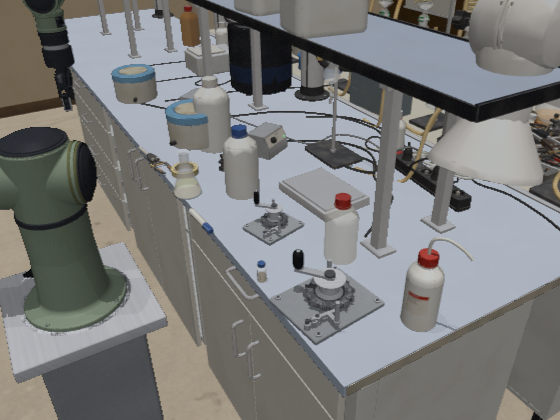

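View pics/top0.png

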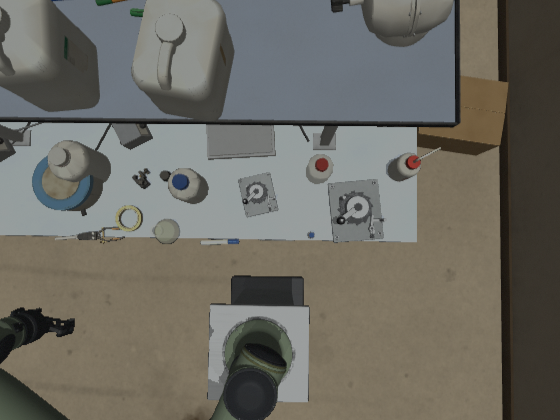

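```bash
cat >h.py <<'E'
import numpy as np, cv2
from scipy.spatial.transform import Rotation as R
from bench import bot, solve_ik, imaging
def ray(m,u,v):
    K=m["K"]; d=np.array([(u-K[0,2])/K[0,0],-(v-K[1,2])/K[1,1],-1.])
    return np.array(m["position"]), R.from_euler("xyz",m["rotation"]).apply(d)
def onz(m,u,v,z):
    p,d=ray(m,u,v); return (p+d*(z-p[2])/d[2]).round(1)
def pix(m,P):
    c=R.from_euler("xyz",m["rotation"]).inv().apply(np.array(P,float)-m["position"]); K=m["K"]
    return np.array([K[0,2]+K[0,0]*c[0]/-c[2],K[1,2]-K[1,1]*c[1]/-c[2]]).round(1)
E
python3 - <<'E'
from h import *
m=imaging.camera_model("top"); s=imaging.camera_model("scene")
print("axisL",onz(m,357,208,66),"scene",onz(s,329,282,66),"knob",onz(m,341,220,116),"axisS",onz(m,257,191,50),"white bottle",onz(m,320,165,150),"right",onz(m,405,165,150))
print("edge", onz(m,400,240,0), "shelf@500",onz(m,350,122,500),"@700",onz(m,350,122,700))
print("wristcam",imaging.camera_model("wrist"), bot.get_state()["tcp_pos"])
print("scene shelf edge ray hits", [onz(s,365,125,z) for z in(300,400,500)], "base",onz(s,380,247,0))
t=cv2.imread("pics/top0.png")[150:250,290:430]; s=cv2.imread("pics/scene0.png")[190:340,240:450]
cv2.imwrite("pics/c.png",np.vstack([cv2.resize(t,(420,300),interpolation=2),cv2.resize(s,(420,300),interpolation=2)]))
E
```

```text
axisL [ 461.1 -300.5   66. ] scene [ 454.2 -308.4   66. ] knob [ 421.6 -245.2  116. ] axisS [510.    8.2  50. ] white bottle [ 578.7 -178.5  150. ] right [ 582.5 -423.5  150. ]
edge [ 365.3 -449.3    0. ] shelf@500 [ 615.4 -210.8  500. ] @700 [ 563.5 -180.4  700. ]
wristcam {'K': array([[290.3849056 ,   0.        , 282.87577764],
       [  0.        , 290.3849056 , 207.88726968],
       [  0.        ,   0.        ,   1.        ]]), 'position': array([ 75.88303724, 549.07769364, 373.52963061]), 'rotation': array([-2.94054427e-01,  1.23263308e-03,  1.29828191e+00])} [147.44503515 529.32943646 230.57362969]
scene shelf edge ray hits [array([ 669. , -126.5,  300. ]), array([ 516.3, -311.3,  400. ]), array([ 363.6, -496.1,  500. ])] base [ 684.8 -199.1    0. ]
```

View pics/c.png

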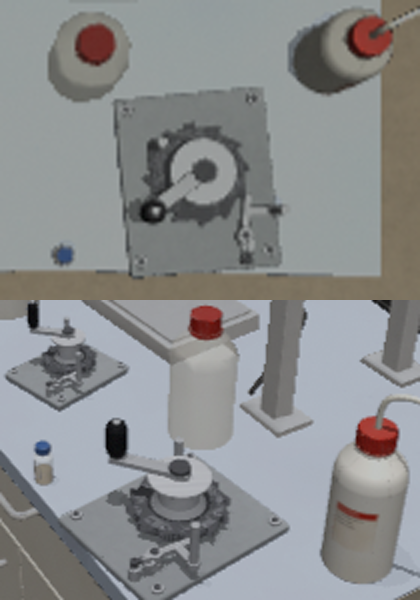

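```bash
python3 - <<'E'
from h import *
m=imaging.camera_model("top")
print("pin",onz(m,290+285/3,150+210/3,78))
bot.movel([120,430,330],max_speed=250)
bot.move_ptp([390,-290,300],[np.pi,0,2.87-np.pi/2-.4])
print(bot.get_state()["t"],bot.get_state()["qpos"],bot.get_state()["tcp_pos"])
c=imaging.camera_model("wrist"); print(c)
import json; json.dump({k:np.array(v).tolist() for k,v in c.items()},open("w1.json","w"))
cv2.imwrite("pics/w1.png",imaging.capture("wrist"))
E
```

```text
pin [ 425.4 -383.3   78. ]
3.5417 [-7.90051615e-01  1.67660379e-01 -2.25174027e-01  1.17795151e+00
  2.62915346e-04  1.45096675e+00] [ 390.40080812 -289.36395276  300.04911477]
{'K': array([[290.3849056 ,   0.        , 282.87577764],
       [  0.        , 290.3849056 , 207.88726968],
       [  0.        ,   0.        ,   1.        ]]), 'position': array([ 435.22216112, -231.98149528,  443.00133087]), 'rotation': array([-0.29172933, -0.00128644, -0.67096723])}
```

View pics/w1.png

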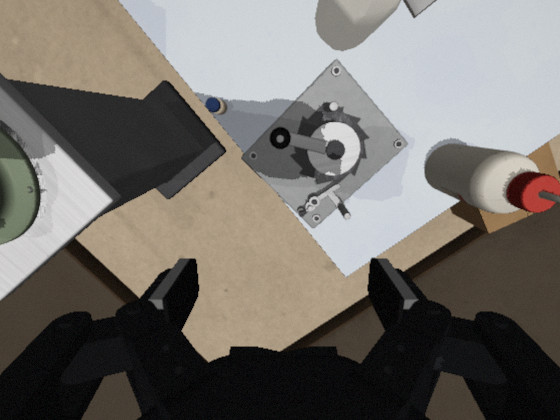

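```bash
python3 - <<'E'
from h import *
import json
c=json.load(open("w1.json"))
for n,u,v,z in [("hub",334,149,74),("knob",281,138,116),("pin",347,216,78),("post",333,106,74),("corner1",336,60,10),("c2",410,143,10),("c3",243,157,10),("c4",316,228,10)]: print(n,onz(c,u,v,z))
i=cv2.imread("pics/w1.png")[50:240,230:420]
cv2.imwrite("pics/w1c.png",cv2.resize(i,(570,570),interpolation=2))
E
```

```text
Traceback (most recent call last):
  File "h.py", line 8, in onz
    p,d=ray(m,u,v); return (p+d*(z-p[2])/d[2]).round(1)
        ~~~^^^^^^^
  File "h.py", line 5, in ray
    K=m["K"]; d=np.array([(u-K[0,2])/K[0,0],-(v-K[1,2])/K[1,1],-1.])
                             ~^^^^^
TypeError: list indices must be integers or slices, not tuple
```

```bash
sed -i 's/K=m\["K"\]/K=np.array(m["K"])/' h.py; python3 - <<'E'
from h import *
import json
c=json.load(open("w1.json"))
for n,u,v,z in [("hub",334,149,74),("knob",281,138,116),("pin",347,216,78),("post",333,106,74),("corner1",336,60,10),("c2",410,143,10),("c3",243,157,10),("c4",316,228,10)]: print(n,onz(c,u,v,z))
i=cv2.imread("pics/w1.png")[50:240,230:420]
cv2.imwrite("pics/w1c.png",cv2.resize(i,(570,570),interpolation=2))
E
```

```text
hub [ 464.6 -298.6   74. ]
knob [ 422.6 -245.2  116. ]
pin [ 426.9 -379.7   78. ]
post [ 493.2 -256.5   74. ]
corner1 [ 540.7 -215.5   10. ]
c2 [ 561.6 -372.1   10. ]
c3 [ 357.5 -235.9   10. ]
c4 [ 375.3 -393.1   10. ]
```

View pics/w1c.png

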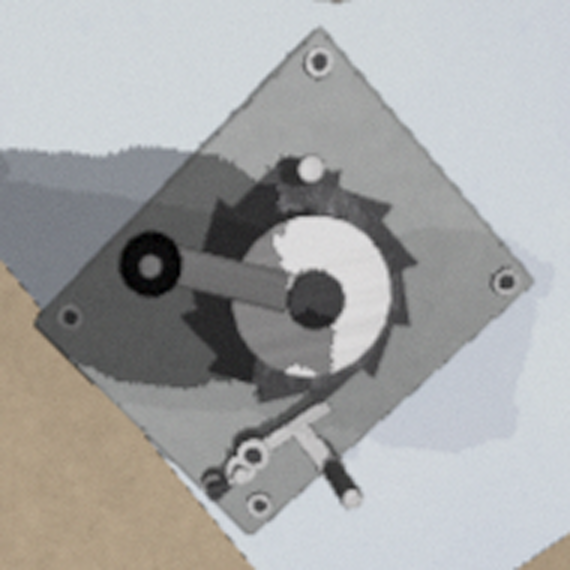

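```bash
cat >>h.py <<'E'
A=np.array([463.5,-299.5]); PIN=np.array([426.5,-381.])
u=(PIN-A)/np.linalg.norm(PIN-A)
def at(r,z): return [*(A+u*r),z]
def st():
    s=bot.get_state(); print(round(s["t"],2),s["tcp_pos"].round(1),"F",s["contact_force"].round(1),"op",round(s["opening"],3),"gf",s["gripper_force"])
    return s
E
python3 - <<'E'
from h import *
print(np.linalg.norm(PIN-A),np.arctan2(u[1],u[0]))
o=[np.pi,0,np.arctan2(u[1],u[0])]
print(solve_ik(at(57,150),o), solve_ik([486,-233,82],[np.pi,0,-2.2]))
bot.grip(0.0,40)
bot.move_ptp(at(57,150),o); st()
print(bot.movel(at(57,44),max_speed=80,threshold=8)); st()
print(bot.movel(at(93,44),max_speed=40,threshold=22)); s=st()
cv2.imwrite("pics/s1.png",imaging.capture("scene")); cv2.imwrite("pics/w2.png",imaging.capture("wrist"))
E
```

```text
89.50558641783205 -1.9969614991040412
[-0.80507218  0.41605803 -0.27889096  0.87584734  0.         -1.94970334] [-0.58403727  0.45397619 -0.42192733  0.69489281  0.         -1.52562992]
7.22 [ 440.  -351.4  150.1] F [ 0.4 -0.1 -1. ] op 0.001 gf 0.0
False
8.69 [ 440.3 -351.8   44.6] F [-0.6 -0.2 -0.2] op -0.003 gf 0.0
False
9.74 [ 425.7 -383.5   44. ] F [2.3 4.7 0.9] op 0.001 gf 2.517174705862999
```

```bash
python3 - <<'E'
from h import *
print(bot.movel(at(97,44),max_speed=20,threshold=8)); st()
bot.movel(at(70,44),max_speed=80); st()
bot.movel(at(70,250),max_speed=200); st()
c=imaging.camera_model("wrist"); w=imaging.capture("wrist")
p=pix(c,[*A,50]).astype(int); print(p)
x0=max(p[0]-130,0);y0=max(p[1]-110,0)
cv2.imwrite("pics/w3.png",cv2.resize(w[y0:y0+220,x0:x0+260],None,fx=2.5,fy=2.5,interpolation=2))
print(x0,y0,c)
E
```

```text
True
10.07 [ 425.6 -383.1   43.6] F [3.3 2.  2.3] op 0.002 gf 1.4776350930333138
10.48 [ 434.7 -362.7   43.9] F [-0.5 -0.8  0. ] op 0.003 gf 0.0
11.67 [ 434.  -362.8  248.9] F [-0.   0.2  0.3] op 0.001 gf 0.0
[281 236]
151 126 {'K': array([[290.3849056 ,   0.        , 282.87577764],
       [  0.        , 290.3849056 , 207.88726968],
       [  0.        ,   0.        ,   1.        ]]), 'position': array([ 402.63743396, -431.42701141,  391.06039099]), 'rotation': array([-3.03201874e-01, -9.11507118e-04,  2.71641895e+00])}
```

View pics/w3.png

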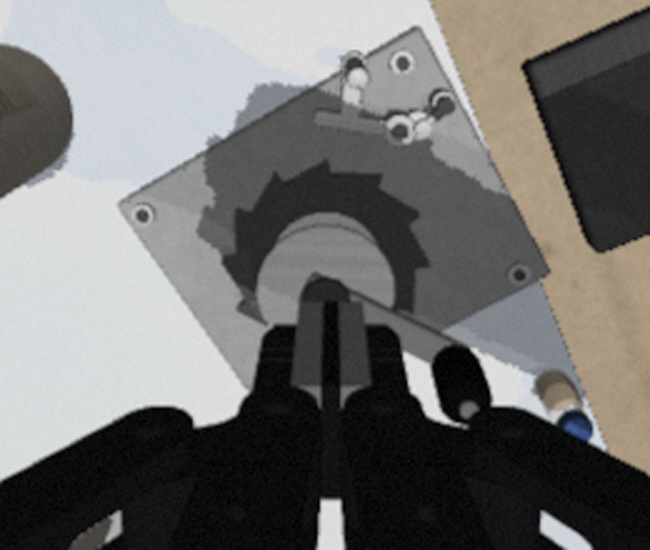

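```bash
python3 - <<'E'
from h import *
c=imaging.camera_model("wrist")
p=onz(c,151+359/2.5,126+75/2.5,78); k=onz(c,151+468/2.5,126+409/2.5,116); print("pin",p,np.linalg.norm(p[:2]-A),"knob",k,np.linalg.norm(k[:2]-A))
K=np.array([422.5,-245.5]); o=[np.pi,0,-2.2]
bot.move_ptp([*K,190],o)
bot.grip(0.65,40); st()
print(bot.movel([*K,81],max_speed=100,threshold=8)); st()
bot.grip(0.0,40); st()
cv2.imwrite("pics/s2.png",cv2.resize(imaging.capture("scene")[170:350,230:450],None,fx=2.5,fy=2.5,interpolation=2))
E
```

```text
pin [ 407.2 -389.8   78. ] 106.41325105455618 knob [ 421.4 -243.1  116. ] 70.38018186961442
12.88 [ 422.5 -245.7  190. ] F [0.1 0.2 0.3] op 0.649 gf 0.0
False
14.12 [ 422.9 -245.8   81.5] F [ 0.3  0.1 -0.5] op 0.651 gf 0.0
14.5 [ 422.  -244.9   81.6] F [-2.2  2.6  6.1] op 0.265 gf 38.99018510361202
```

View pics/s2.png

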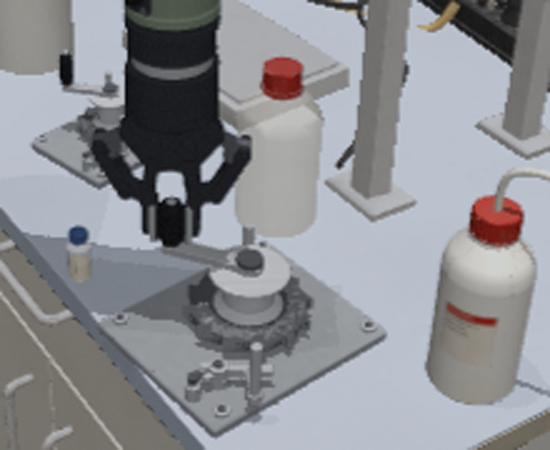

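```bash
python3 - <<'E'
from h import *
s=bot.get_state(); k=s["tcp_pos"][:2]-A
a0=np.arctan2(k[1],k[0]); r=np.linalg.norm(k); print(a0,r)
for a in np.arange(a0-.1,1.0,-.1):
    rr=70+(r-70)*max(0,1-(a0-a)/.4)
    hit=bot.movel([*(A+rr*np.array([np.cos(a),np.sin(a)])),81.5],max_speed=35,threshold=12)
    s=st(); q=s["tcp_pos"][:2]-A; print(round(a,2),round(np.arctan2(q[1],q[0]),3),hit)
    if hit: break
cv2.imwrite("pics/s3.png",cv2.resize(imaging.capture("scene")[170:350,230:450],None,fx=2.5,fy=2.5,interpolation=2))
E
```

```text
2.2205810979803857 68.60359631851625
14.9 [ 428.  -240.8   81.7] F [ 0.4 -0.3 -0.1] op 0.26 gf 39.85434296715539
2.12 2.115 False
15.25 [ 434.3 -237.4   81.7] F [ 2.2 -3.2 -1.5] op 0.263 gf 39.70577044528909
2.02 2.01 False
15.6 [ 440.5 -234.8   81.7] F [ 2.7 -4.6 -2.8] op 0.262 gf 39.60474374005571
1.92 1.912 False
15.95 [ 447.  -232.8   81.7] F [ 1.5 -6.1 -3.6] op 0.262 gf 39.57278979301918
1.82 1.813 False
16.3 [ 453.7 -231.5   81.7] F [ 0.8 -7.2 -2.4] op 0.268 gf 39.617948874947615
1.72 1.714 False
16.65 [ 460.4 -230.9   81.7] F [ 0.7 -6.7 -2.7] op 0.268 gf 39.67219451791607
1.62 1.615 False
17.0 [ 467.2 -230.9   81.6] F [ 0.1 -5.9 -2.7] op 0.262 gf 39.733725295518525
1.52 1.517 False
17.35 [ 474.  -231.5   81.7] F [-0.4 -7.5 -0.8] op 0.264 gf 39.79947649058886
1.42 1.418 False
17.7 [ 480.6 -232.9   81.6] F [-0.9 -6.2  0.5] op 0.266 gf 39.866650672629476
1.32 1.319 False
18.05 [ 486.5 -234.6   81.6] F [-2.  -4.8  2.5] op 0.263 gf 40.240931792068295
1.22 1.23 False
18.26 [ 486.5 -234.7   81.6] F [-3.4  0.6  8.9] op 0.262 gf 40.86969232535921
1.12 1.23 True
```

View pics/s3.png

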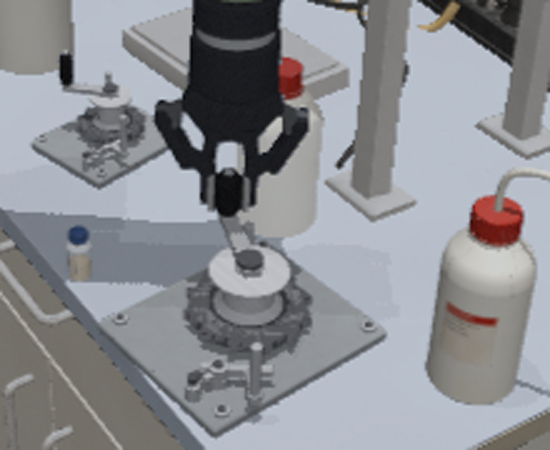

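```bash
python3 - <<'E'
from h import *
q=bot.get_state()["tcp_pos"][:2]; d=q-A; t=np.array([d[1],-d[0]])/np.linalg.norm(d)
print(bot.movel([*(q+5*t),81.5],max_speed=15,threshold=15)); s=st(); d=s["tcp_pos"][:2]-A; print(np.arctan2(d[1],d[0]))
bot.grip(0.6,40); p=st()["tcp_pos"]
bot.movel([p[0],p[1],200],max_speed=120)
bot.movel([p[0]-120,p[1]+60,290],max_speed=200); st()
c=imaging.camera_model("wrist"); print(c["position"])
w=imaging.capture("wrist"); f=imaging.capture("scene")
cv2.imwrite("pics/f.png",np.hstack([cv2.resize(w,(400,300)),cv2.resize(f[180:340,240:440],(375,300),interpolation=2)]))
E
```

```text
False
18.75 [ 486.7 -234.7   81.5] F [-11.9   1.1  12.2] op 0.266 gf 41.649003870697925
1.2266197892582593
19.14 [ 491.4 -236.1   81.4] F [ 0.  -0.5 -0.5] op 0.605 gf 0.0
21.24 [ 371.8 -176.4  289.5] F [ 0.3 -1.4  0. ] op 0.606 gf 0.0
[ 328.84537696 -235.73954644  432.89494705]
```

View pics/f.png

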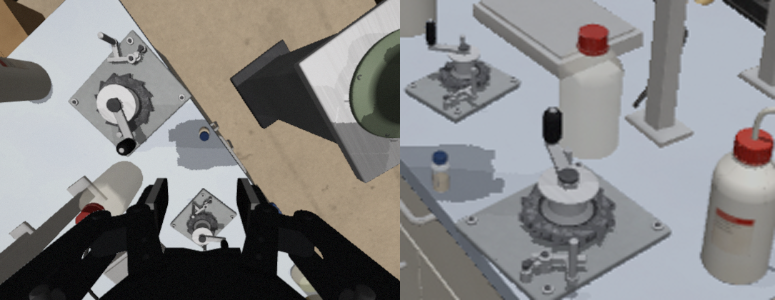

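```bash
python3 - <<'E'
from h import *
c=imaging.camera_model("wrist"); w=imaging.capture("wrist")
for n,u_,v,z in(("hub",114*1.4,104*1.4,76),("knobtop",127*1.4,147*1.4,116)):print(n,onz(c,u_,v,z))
cv2.imwrite("pics/g.png",cv2.resize(w[30:230,80:290],None,fx=2.8,fy=2.8,interpolation=2))
E
```

```text
hub [ 462.8 -300.1   76. ]
knobtop [ 477.1 -231.5  116. ]
```

View pics/g.png

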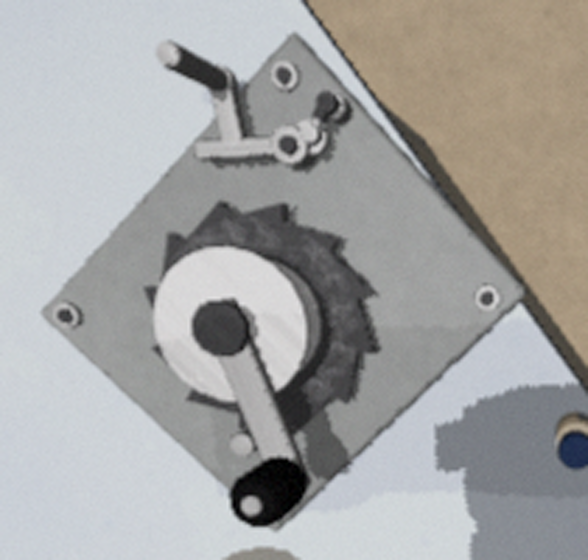

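```bash
python3 - <<'E'
from h import *
c=imaging.camera_model("wrist")
g=lambda u,v,z:onz(c,80+u/2.8,30+v/2.8,z)
h=g(221,328,76);k=g(251,505,116);p=g(242,443,74);print(h,k,p)
f=lambda a:np.arctan2(a[1]-h[1],a[0]-h[0])
print("knob",f(k),"post",f(p),"expected gap",np.arcsin(13.5/50))
E
```

```text
[ 464.6 -299.1   76. ] [ 488.1 -232.9  116. ] [ 492.7 -256.6   74. ]
knob 1.2296875425120695 post 0.9866042655006912 expected gap 0.27339303146747324
```

The crank is measured against the post: a gap of 0.24 rad, where 0.27 would be exact contact.

```bash
python3 -c "
from bench import bot
print(bot.sign_off())"
```

```text
the job is handed in; nothing more can be done
None
```

The job is handed in: the large winch's pawl is off and stayed off, its crank arm rests against the stop post and the knob is released, and the arm made no contact with the small winch or the flask.

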